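Lay out the red baluster and hold the gold-leaf box ajar at its mark

TASK

Get a baluster ready for gilding: take the red one out of the crate and lay it flat in the felt-lined rest, without dropping it, and let go of it. Then lift the sprung lid of the gold-leaf box by its brass bar handle until the lid lies level with the yellow mark arms, without opening it well past them, and finish while still holding it there, because it springs shut if let go. Leave the other balusters in the crate, and do not disturb the jar, the brush, the pumpkin ornament or the setting of the yellow mark.

Things in the scene. Friction and masses are not known exactly. Their poses are not given: they have to be found in the camera images.
- red_baluster: turned wooden baluster, painted red, 90 mm long, lying flat: a square middle block 36 mm long, 24 mm wide and 24 mm high between two slimmer round ends (diameter up to 20 mm). Origin: centre of the underside of the block; x along its length, z up. The piece to be gilded, about 50 g (35 to 70 g), loose in the crate in any of its four places.
- black_baluster: turned wooden baluster, black, 90 mm long, lying flat: a square middle block 36 mm long, 24 mm wide and 24 mm high between two slimmer round ends (diameter up to 20 mm). Origin: centre of the underside of the block; x along its length, z up. Loose in the crate; stays there.
- gold_baluster: turned wooden baluster, gold, 90 mm long, lying flat: a square middle block 36 mm long, 24 mm wide and 24 mm high between two slimmer round ends (diameter up to 20 mm). Origin: centre of the underside of the block; x along its length, z up. Loose in the crate; stays there.
- grey_baluster: turned wooden baluster, grey, 90 mm long, lying flat: a square middle block 36 mm long, 24 mm wide and 24 mm high between two slimmer round ends (diameter up to 20 mm). Origin: centre of the underside of the block; x along its length, z up. Loose in the crate; stays there.
- crate: open pale wooden crate, 240 x 180 mm and 45 mm high, walls and floor 5 mm thick, fixed. Origin: centre of the underside; x along its 240 mm side. The four balusters lie in it in two rows, roughly along x, centres about 110 mm apart in x and 72 mm in y.
- rest: low dark wooden tray with a blue felt floor, 140 x 96 mm outside, 128 x 84 mm inside, fixed. Origin: centre of the underside; x along its 140 mm side, z up. The felt lies 6 mm and the rim 12 mm above the underside.
- leaf_box: black gold-leaf box with red trim, 170 mm deep (x), 200 mm wide (y), 80 mm high plus the 8 mm thick red lid on top, fixed. Origin: centre of the underside; its front faces -x (the robot), the hinge is along the far (+x) top edge.
- lid_angle (a joint): angle of the red sprung lid (170 x 200 x 8 mm): 0 closed, growing to 1.3 rad as its front edge rises. A spring and its weight press it shut: lifting at the handle takes about 4 N at first and about 6 N at 0.85 rad; it snaps shut when released.
- leaf_lid: the red sprung lid with its handle, 0.24 to 0.36 kg. Origin: on the hinge axis at its middle, 84 mm above the table; the axis runs along the box's y and lies in the lid's mid-thickness. Axes turn with the lid: x points from its front edge to the hinge.
- lid_handle (a point): brass bar handle on the lid: a round bar 10 mm in diameter and 90 mm long, parallel to the hinge (y), on a post at each end. Origin: the bar's centre, 150 mm in front of the hinge axis and 44 mm above the lid's mid-plane (40 mm of free room under the bar's centreline); when shut it is 128 mm above the table. Its axes turn with the lid: x points from the front edge to the hinge.
- mark (a joint): angle of the yellow mark, on the same scale as the lid angle (the lid is at the mark when both are equal); 0.45 to 0.85 rad, held by friction. Two thin flat yellow arms, one just outside each side edge of the lid, turning about the lid's hinge axis as one piece. Not to be moved.
- mark_tip (a point): midway between the round yellow ends (18 mm discs) of the two mark arms, 120 mm from the hinge axis (50 mm short of the lid's front edge); the arms' ends lie 109 mm either side of it. x axis points along the arms to the hinge.
- jar: black lacquer jar with a plain white label band, diameter 66 mm, 85 mm high, bystander. Origin: centre of the underside.
- brush: gilder's brush about 190 mm long, lying on the table, bystander. Origin: underside, along its length.
- pumpkin: red pumpkin-shaped ornament, diameter 90 mm, 70 mm high, bystander. Origin: centre of the underside.
Things that resemble listed ones, but are neither listed nor needed, are in the scene too. What is shaped like the black_baluster but pink is not meant. There is more than one size of the red_baluster; the job needs the smaller.

How it is judged:
By the outcome, as a careful person would: the job done as asked, in the order asked, and still so for the second after the job is handed in, while the arm keeps its last pose, push and grip.
It also fails if it takes over 61 s, if anything falls off the work surface, if the arm or the gripper's body presses on something with over 40 N, if the wrist force passes 120 N, or if a joint passes its speed limit or range.

ROBOT

A 6-joint arm with a two-finger parallel gripper is mounted at the origin on the work surface. World frame = base frame: x ahead of the robot, y to its left, z up, the work surface at z = 0. Lengths are in m, angles in rad, forces in N, time in s.
With the tool pointing down it reaches from about 0.25 to 0.8 m from the base axis. Payload 8.5 kg.
Tool frame: the origin (TCP) lies between the finger pads, 19 mm behind the fingertips; this is the grasp point; z points along the fingers, y is the direction in which the jaws open and shut (so a half turn about z gives the same grasp; the last joint's range is limited). The gripper opens to 85 mm and grips with 20 to 120 N. Pads are 22 mm wide; open, the fingers measure 114 mm over their backs; the gripper's body (76 mm by 85 mm) begins 54 mm behind the grasp point. The pads swing forward as they close: fully open they stand 13 mm farther back than shut.
Start: joints at [1.312, 0.238, -0.013, 1.319, 0, 1.571], TCP at [0.134, 0.507, 0.25] pointing down, gripper open.
Joint ranges: [-2.66, 2.66], [-1.03, 1.9], [-1.14, 1.46], [-1.82, 2.27], [-1.45, 1.34], [-3.14, 3.14]. Speed limits (rad/s): [2.22, 2.22, 2.79, 3.14, 3.14, 3.14].

INTERFACE

Orientations are given as a 3x3 rotation matrix whose columns are the frame's x, y, z axes.
In Python, from rig import robot, imaging, models gives the robot as it stands. The module is installed in compiled form; this text tells all that it offers.
- The arm moves only by the tool carry_out, never from a script. Its argument "plan" is a list of rows, each an object with "slide": the shift along the tool's x, y, z in units of 0.075 m (1.0 is 0.075 m), a list of three; "yaw": the turn about the tool's z in units of 8 degrees (1.0 is 8 degrees); "hand": the opening, from 0 (shut) to 1 (fully open). In form: [{"slide": [x, y, z], "yaw": yaw, "hand": hand}, ...]. A call has 1 to 10 rows; each row shifts and turns the commanded pose from where the row before left it, along the tool's axes as they then stand; what a row does not reach is not made up. A row lasts 1/10 s, in which the tool goes at most 50 mm and 8.59 degrees, less where a joint would pass 70% of its speed; a pose out of reach is approached as far as the arm can. A call with a number of a shift or a turn outside -1 to 1 is refused whole. A call with a gripper value outside its range is refused whole. The fingers move at their own pace and stop on an object; the grip force is fixed at half the most. Time passes only in rows, so rows that do not move let the fingers close. It gives the time, the measured TCP pose, the force and the opening at its end, in the units of the state.
- robot.read_state(): the state, without advancing time (a new reading comes with each control period).
- imaging.read_camera(name): name is "side" or "top"; returns (picture, depth): 384x512x3 uint8, red, green, blue; 384x512 float32, m along the optical axis (not along the pixel's ray), 0 where there is no reading.
- imaging.camera_model(name): a dict with "fx", "fy", "cx", "cy" (pixels), "dist_coeffs" ([k1, k2, p1, p2, k3] as OpenCV has them; the pictures are not rectified), "T" (4x4, takes a point from camera to world coordinates). Camera axes: x right, y up, looking along -z (the intrinsics and any distortion apply to the point x, -y, -z); pixel columns grow to the right and rows downward; lengths in m; the calibration is good to about 2 mm. A picture is of the moment at which its call begins. camera_model takes no time and is no camera call.
- robot.finish_job(): hands the job in, once; it reports no verdict.
Trained networks look in the newest picture that a camera, given by its name, has taken for a name from the list of things; names that differ only in an ending like _2 or _b are one class to them, and where a whole thing is asked for, a point or a joint stands for the part that bears it (a point fixed in the world has none). Each returns a list of dicts, best first, with "p" (0 to 1); they miss things now and then, are a little off and sometimes report something else, mostly with a low value. They report only what shows in the picture. A call takes as long as a camera call. They do not tell look-alikes from the thing itself.
- models.search_frame(camera, label): "centre" ([x, y, z] in m, in the coordinates of the camera as it stood for that picture, good to about 4 mm: the middle of the surface that is visible of it).
The state is a dict: "t": time; "joints": joint angles; "qd": joint speeds; "effort": joint torques, N m; "tool_pos": TCP position; "tcp_rot": TCP orientation; "contact_force": force on the tool from outside, world axes, zero at the start; "wrist_torque": the same for the moment, N m; "grip_width": opening from 0.0 (shut) to 1.0 (fully open).
Only numpy, scipy, OpenCV 4.12 (cv2) and the standard library are available. Lean on these libraries where they do the work, as an engineer would, in place of code of your own. Each camera call takes 0.05 s, during which the arm holds its last target. There are 200 camera calls.

## Working session

There is one attempt and no reset: what is moved stays moved. The work goes in short steps, Python scripts to look and compute and a tool call to move; the robot and the scene stay as the last step left them, time stands still between calls to the robot, and variables do not carry over. Pictures are saved under pics/ and viewed, about 8 in all and at most 12, crops included, and the job is handed in when it is done.

Besides the shell and the picture viewer there is one more tool, called after "Call:" as name(argument=value, ...), one argument or row to a line, values as JSON. carry_out: Moves the arm, as the interface text tells. Shifts and turns lie within -1 to 1; 1 stands for 0.075 m of shift or 8 degrees of turn. Its arguments: {"type":"object","properties":{"plan":{"type":"array"}},"required":["plan"]}

```bash
mkdir -p pics; cat > h.py <<'E'
import numpy as np, cv2
from rig import robot, imaging, models
def snap(cam,fn=None):
    p,d=imaging.read_camera(cam)
    if fn: cv2.imwrite('pics/'+fn,p[:,:,::-1])
    return p,d
def world(cam,u,v,d):
    m=imaging.camera_model(cam);K=np.array([[m['fx'],0,m['cx']],[0,m['fy'],m['cy']],[0,0,1.]])
    n=cv2.undistortPoints(np.array([[[u,v]]],float),K,np.array(m['dist_coeffs'],float))[0,0]
    return (m['T']@np.array([n[0]*d,-n[1]*d,-d,1]))[:3]
def cloud(cam,d):
    m=imaging.camera_model(cam);K=np.array([[m['fx'],0,m['cx']],[0,m['fy'],m['cy']],[0,0,1.]])
    v,u=np.mgrid[:384,:512]
    n=cv2.undistortPoints(np.stack([u,v],-1).reshape(-1,1,2).astype(float),K,np.array(m['dist_coeffs'],float)).reshape(384,512,2)
    c=np.stack([n[...,0]*d,-n[...,1]*d,-d,np.ones_like(d)],-1)
    return (c@np.array(m['T']).T)[...,:3]
def tw(cam,c): return (np.array(imaging.camera_model(cam)['T'])@np.r_[c,1])[:3]
E
python3 - <<'E'
from h import *
a,_=snap('top');b,_=snap('side')
cv2.imwrite('pics/a.png',np.vstack([a,b])[:,:,::-1])
cv2.imwrite('pics/a.png',cv2.resize(np.hstack([a,b])[:,:,::-1],(1024,384))) if 0 else None
cv2.imwrite('pics/top1.png',a[:,:,::-1]);cv2.imwrite('pics/side1.png',b[:,:,::-1])
for l in ['red_baluster','rest','crate','lid_handle','mark_tip','leaf_box','jar','brush','pumpkin']:
  for cam in ['top','side']:
    print(l,cam,[(round(r['p'],2),tw(cam,r['centre']).round(3).tolist()) for r in models.search_frame(cam,l)[:5]])
s=robot.read_state();print(s['t'],s['tcp_rot'],s['grip_width'],s['contact_force'])
for c in ['top','side']:print(np.round(imaging.camera_model(c)['T'],2).tolist())
E
```

```text
red_baluster top [(0.68, [0.518, 0.484, 0.032]), (0.53, [0.46, 0.332, 0.031])]
red_baluster side [(0.85, [0.457, 0.342, 0.029]), (0.77, [0.51, 0.497, 0.03]), (0.74, [0.513, 0.301, 0.01])]
rest top [(0.8, [0.5, 0.071, 0.006])]
rest side [(0.94, [0.494, 0.073, 0.008])]
crate top [(0.84, [0.511, 0.307, 0.006])]
crate side [(0.73, [0.512, 0.297, 0.009])]
lid_handle top [(0.68, [0.545, -0.287, 0.085])]
lid_handle side [(0.7, [0.514, 0.3, 0.008]), (0.58, [0.535, -0.26, 0.089]), (0.52, [0.782, -0.094, 0.043])]
mark_tip top [(0.79, [0.568, -0.389, 0.127]), (0.33, [0.568, 0.344, 0.026])]
mark_tip side [(0.65, [0.566, -0.179, 0.122]), (0.24, [0.547, -0.188, 0.084])]
leaf_box top [(0.55, [0.547, -0.273, 0.085])]
leaf_box side [(0.93, [0.548, -0.19, 0.084])]
jar top [(0.85, [0.762, 0.099, 0.084]), (0.48, [0.546, -0.286, 0.09]), (0.2, [0.569, -0.393, 0.126]), (0.18, [0.547, -0.273, 0.085])]
jar side [(0.92, [0.765, 0.123, 0.056])]
brush top [(0.82, [0.734, 0.255, 0.018])]
brush side [(0.64, [0.735, 0.266, 0.016]), (0.62, [0.511, 0.298, 0.009]), (0.37, [0.499, 0.076, 0.008])]
pumpkin top [(0.62, [0.782, -0.11, 0.049])]
pumpkin side [(0.74, [0.783, -0.091, 0.042])]
1.0 [[-9.66696936e-01  2.55923884e-01 -2.17881096e-06]
 [ 2.55923884e-01  9.66696936e-01 -1.90061391e-05]
 [-2.75787506e-06 -1.89307862e-05 -1.00000000e+00]] 1.0002118017932613 [-0.19978381 -0.47741328  0.62695558]
[[-0.01, 0.99, -0.15, 0.45], [-1.0, -0.0, 0.02, 0.12], [0.02, 0.15, 0.99, 1.1], [0.0, 0.0, 0.0, 1.0]]
[[-0.99, 0.08, -0.11, 0.5], [-0.13, -0.52, 0.84, 0.93], [0.01, 0.85, 0.53, 0.63], [0.0, 0.0, 0.0, 1.0]]
```

View pics/top1.png

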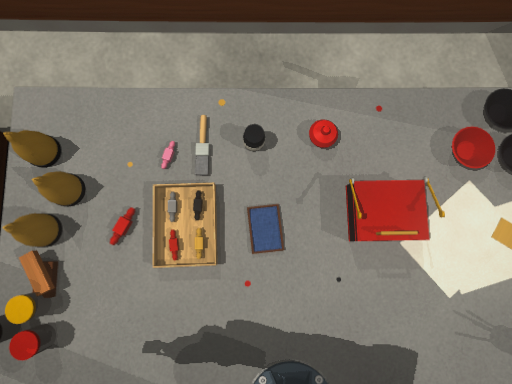

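View pics/side1.png

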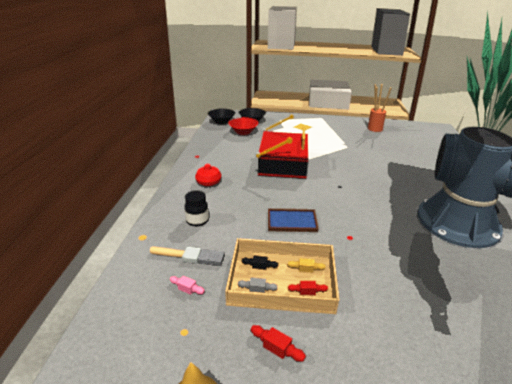

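The top view shows the in-crate red baluster at about (174,244); the red one outside at (122,226) is the bigger look-alike. The rest is at (265,228), the handle bar at (399,233), and the mark discs at about (361,215) and (441,214). The side view agrees.

```bash
cat > m.py <<'E'
from h import *
def rect(P,m,n):
    q=P[m][:,:2].astype(np.float32)*1000
    (c,s,a)=cv2.minAreaRect(q);print(n,m.sum(),'c',np.round(c,1),'s',np.round(s,1),'a',round(a,1),'zmed/max',P[m][:,2].__array__().mean().round(4),np.percentile(P[m][:,2],[5,50,95]).round(4))
if __name__=='__main__':
  for cam in ['top','side']:
    p,d=snap(cam);P=cloud(cam,d);x,y,z=P[...,0],P[...,1],P[...,2]
    hsv=cv2.cvtColor(p,cv2.COLOR_RGB2HSV);H,S,V=[hsv[...,i].astype(int) for i in range(3)]
    ok=d>0;red=((H<8)|(H>172))&(S>150)&(V>60)&ok
    R=red&(abs(x-.457)<.07)&(abs(y-.337)<.05)&(z>.012);rect(P,R,cam+' redbal')
    rect(P,R&(z>.0265),' block top')
    rect(P,(abs(x-.51)<.15)&(abs(y-.305)<.11)&(z>.038)&(z<.05)&(H>8)&(H<30),' crate rim')
    rect(P,(abs(x-.5)<.09)&(abs(y-.072)<.09)&(H>100)&(H<130)&(S>110)&(z<.02),' felt')
    yel=(H>12)&(H<32)&(S>120)&ok&(x>.42)&(x<.75)&(y<-.1)&(y>-.5)
    rect(P,yel&(abs(y+.285)<.08)&(z>.11)&(x<.53),' bar')
    for n,m in [('armL',yel&(y>-.22)&(z>.07)),('armR',yel&(y<-.35)&(z>.07))]:
        rect(P,m,' '+n)
        Q=P[m]
        if len(Q)>5:
            f=np.polyfit(Q[:,0],Q[:,2],1);i=Q[:,0].argmin();print('  slope ang',np.arctan(-f[0]).round(3),'z=.084 at x',((.084-f[1])/f[0]).round(3),'lowx pt',Q[i].round(3),'highest',Q[Q[:,2].argmax()].round(3))
    rect(P,red&(x>.44)&(x<.7)&(y<-.12)&(y>-.42)&(z>.075)&(z<.1),' lid')
E
python3 m.py
```

```text
top redbal 190 c [455.  335.8] s [85.  24.9] a 5.3 zmed/max 0.0272 [0.0221 0.0275 0.0318]
 block top 112 c [459.2 336.1] s [69.4 24.2] a 1.3 zmed/max 0.0295 [0.0267 0.0293 0.0321]
 crate rim 564 c [514.3 303.1] s [239.8 179.7] a 1.8 zmed/max 0.0448 [0.0395 0.045  0.0483]
 felt 1044 c [500.3  67.4] s [123.5  77.7] a 6.7 zmed/max 0.007 [0.0036 0.007  0.0102]
 bar 130 c [ 483.1 -282.9] s [ 8.  97.6] a 0.0 zmed/max 0.1312 [0.1273 0.1315 0.1349]
 armL 109 c [ 578.6 -179.3] s [116.1  16.3] a 0.5 zmed/max 0.1201 [0.0836 0.1197 0.1536]
  slope ang 0.556 z=.084 at x 0.632 lowx pt [ 0.521 -0.173  0.151] highest [ 0.536 -0.172  0.156]
 armR 119 c [ 579.7 -391.5] s [109.6   8.7] a 1.4 zmed/max 0.1253 [0.0932 0.1269 0.1546]
  slope ang 0.55 z=.084 at x 0.637 lowx pt [ 0.525 -0.391  0.152] highest [ 0.535 -0.392  0.157]
 lid 4025 c [ 548.9 -283.4] s [169.1 205. ] a 0.8 zmed/max 0.0877 [0.0846 0.0878 0.0907]
side redbal 346 c [453.9 338. ] s [87.7 23.3] a 8.0 zmed/max 0.0245 [0.0144 0.025  0.0312]
 block top 146 c [451.2 337. ] s [71.7 23.3] a 3.4 zmed/max 0.0296 [0.0269 0.0297 0.0319]
 crate rim 1048 c [512.5 303.1] s [240.7 184. ] a 1.6 zmed/max 0.0435 [0.0386 0.0441 0.047 ]
 felt 643 c [501.1  62.3] s [127.  76.] a 3.0 zmed/max 0.0077 [0.0058 0.0078 0.0097]
 bar 29 c [ 481.3 -281.9] s [92.7  7.4] a 89.0 zmed/max 0.1285 [0.1146 0.131  0.1333]
 armL 116 c [ 578.5 -193.9] s [ 48.3 113.5] a 90.0 zmed/max 0.1177 [0.0827 0.1195 0.1519]
  slope ang 0.573 z=.084 at x 0.628 lowx pt [ 0.522 -0.174  0.144] highest [ 0.529 -0.176  0.157]
 armR 57 c [ 554.2 -389.9] s [ 18.4 139.5] a 85.5 zmed/max 0.1234 [0.0912 0.1225 0.1507]
  slope ang 0.372 z=.084 at x 0.666 lowx pt [ 0.485 -0.375  0.087] highest [ 0.528 -0.389  0.154]
 lid 991 c [ 548.2 -279. ] s [165.2 201.7] a 0.6 zmed/max 0.0884 [0.08   0.0893 0.0915]
```

Call:
carry_out(
  plan=[
    {"slide": [0,0,0],"yaw": -0.8,"hand": 0.6},
    {"slide": [0,0,0],"yaw": -0.8,"hand": 0.6},
    {"slide": [0,0,0],"yaw": -0.8,"hand": 0.6},
  ],
)

```text
t: 1.4
tool_pos: [0.1344, 0.5075, 0.25]
tcp_rot: [[-0.997, -0.081, -0.0], [-0.081, 0.997, -0.0], [0.0, -0.0, -1.0]]
contact_force: [-0.2, 0.9, -0.6]
grip_width: 0.601
```

Call:
carry_out(
  plan=[
    {"slide": [-0.41,-0.26,0],"yaw": 0,"hand": 0.6},
    {"slide": [-0.41,-0.26,0],"yaw": 0,"hand": 0.6},
    {"slide": [-0.41,-0.26,0],"yaw": 0,"hand": 0.6},
    {"slide": [-0.41,-0.26,0],"yaw": 0,"hand": 0.6},
    {"slide": [-0.41,-0.26,0],"yaw": 0,"hand": 0.6},
    {"slide": [-0.41,-0.26,0],"yaw": 0,"hand": 0.6},
    {"slide": [-0.41,-0.26,0],"yaw": 0,"hand": 0.6},
    {"slide": [-0.41,-0.26,0],"yaw": 0,"hand": 0.6},
    {"slide": [-0.41,-0.26,0],"yaw": 0,"hand": 0.6},
    {"slide": [-0.41,-0.26,0],"yaw": 0,"hand": 0.6},
  ],
)

```text
t: 2.4
tool_pos: [0.4571, 0.3356, 0.2501]
tcp_rot: [[-0.997, -0.076, 0.0], [-0.076, 0.997, 0.0], [-0.0, 0.0, -1.0]]
contact_force: [-0.0, 1.5, 0.4]
grip_width: 0.599
```

Call:
carry_out(
  plan=[
    {"slide": [0,0,0.4],"yaw": 0,"hand": 0.6},
    {"slide": [0,0,0.4],"yaw": 0,"hand": 0.6},
    {"slide": [0,0,0.4],"yaw": 0,"hand": 0.6},
    {"slide": [0,0,0.4],"yaw": 0,"hand": 0.6},
    {"slide": [0,0,0],"yaw": 0,"hand": 0.6},
    {"slide": [0,0,0],"yaw": 0,"hand": 0.6},
  ],
)

```text
t: 3.0
tool_pos: [0.4558, 0.3365, 0.1304]
tcp_rot: [[-0.997, -0.076, -0.001], [-0.076, 0.997, -0.001], [0.001, -0.0, -1.0]]
contact_force: [1.1, 0.0, 0.1]
grip_width: 0.601
```

```bash
python3 - <<'E'
from h import *
p,d=snap('side')
q=snap('top')[0]
cv2.imwrite('pics/b.png',np.hstack([cv2.resize(p[200:340,200:360,::-1],(400,350)),cv2.resize(q[170:290,130:250,::-1],(350,350))]))
s=robot.read_state();print(s['joints'])
E
```

```text
[ 6.35993616e-01  3.71500697e-01 -1.33661958e-01  1.06336564e+00
 -8.26661316e-05  5.59599892e-01]
```

View pics/b.png

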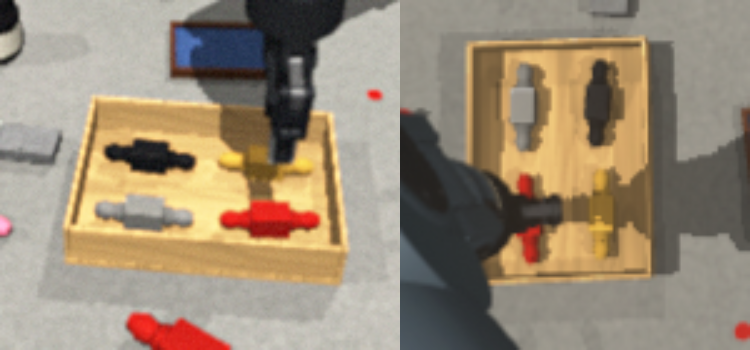

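The crops show the gripper straddling the red baluster, with one finger between red and gold and clear of gold. I'll go down and grip.

Call:
carry_out(
  plan=[
    {"slide": [0,0,0.3],"yaw": 0,"hand": 0.6},
    {"slide": [0,0,0.3],"yaw": 0,"hand": 0.6},
    {"slide": [0,0,0.3],"yaw": 0,"hand": 0.6},
    {"slide": [0,0,0.25],"yaw": 0,"hand": 0.6},
    {"slide": [0,0,0.2],"yaw": 0,"hand": 0.6},
    {"slide": [0,0,0],"yaw": 0,"hand": 0.6},
    {"slide": [0,0,0],"yaw": 0,"hand": 0.6},
  ],
)

```text
t: 3.8
tool_pos: [0.4565, 0.3371, 0.0301]
tcp_rot: [[-0.997, -0.076, 0.001], [-0.076, 0.997, 0.001], [-0.001, 0.001, -1.0]]
contact_force: [0.5, 0.2, -0.6]
grip_width: 0.602
```

Call:
carry_out(
  plan=[
    {"slide": [0,0,0],"yaw": 0,"hand": 0},
    {"slide": [0,0,0],"yaw": 0,"hand": 0},
    {"slide": [0,0,0],"yaw": 0,"hand": 0},
    {"slide": [0,0,0],"yaw": 0,"hand": 0},
    {"slide": [0,0,0],"yaw": 0,"hand": 0},
    {"slide": [0,0,0],"yaw": 0,"hand": 0},
    {"slide": [0,0,0],"yaw": 0,"hand": 0},
    {"slide": [0,0,0],"yaw": 0,"hand": 0},
  ],
)

```text
t: 4.6
tool_pos: [0.4566, 0.3371, 0.0303]
tcp_rot: [[-0.997, -0.076, 0.002], [-0.076, 0.997, 0.001], [-0.002, 0.001, -1.0]]
contact_force: [-0.5, -1.0, 6.7]
grip_width: 0.263
```

Call:
carry_out(
  plan=[
    {"slide": [0,0,-0.1],"yaw": 0,"hand": 0},
    {"slide": [0,0,-0.2],"yaw": 0,"hand": 0},
    {"slide": [0,0,-0.3],"yaw": 0,"hand": 0},
    {"slide": [0,0,-0.3],"yaw": 0,"hand": 0},
    {"slide": [0,0,-0.3],"yaw": 0,"hand": 0},
    {"slide": [0,0,-0.2],"yaw": 0,"hand": 0},
    {"slide": [0,0,0],"yaw": 0,"hand": 0},
    {"slide": [0,0,0],"yaw": 0,"hand": 0},
  ],
)

```text
t: 5.4
tool_pos: [0.4558, 0.3365, 0.1339]
tcp_rot: [[-0.997, -0.076, 0.001], [-0.076, 0.997, 0.0], [-0.001, 0.0, -1.0]]
contact_force: [-0.1, -1.2, -0.9]
grip_width: 0.269
```

```bash
python3 - <<'E'
from h import *
p,d=snap('side')
q=snap('top')[0]
cv2.imwrite('pics/c.png',np.hstack([cv2.resize(p[180:340,200:360,::-1],(400,400)),cv2.resize(q[170:290,130:250,::-1],(350,400))]))
P=cloud('side',d);hsv=cv2.cvtColor(p,cv2.COLOR_RGB2HSV);H,S=hsv[...,0],hsv[...,1]
m=((H<8)|(H>172))&(S>150)&(abs(P[...,0]-.456)<.08)&(abs(P[...,1]-.337)<.06)&(P[...,2]>.05)
Q=P[m];print(m.sum(),Q.min(0),Q.max(0),np.percentile(Q[:,2],[5,50,95]))
f=np.polyfit(Q[:,0],Q[:,2],1);print(f)
E
```

```text
263 [0.41026585 0.3252496  0.112046  ] [0.50915564 0.3819651  0.387606  ] [0.11815098 0.12689573 0.17181123]
[ 0.60939208 -0.14025548]
```

View pics/c.png

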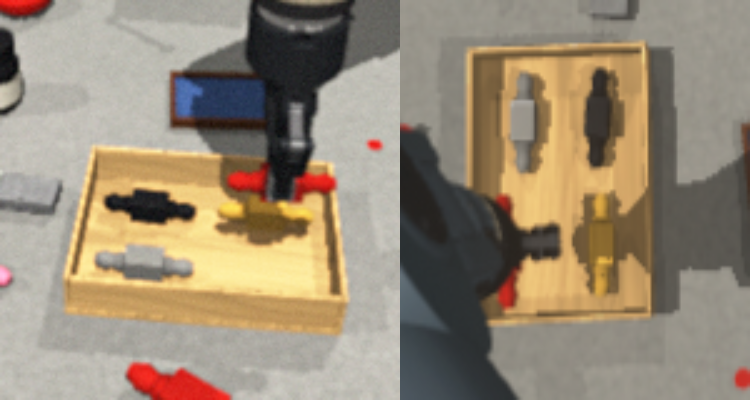

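The red baluster is held level in the gripper and the others are still in place. Next I'll carry it to the rest.

Call:
carry_out(
  plan=[
    {"slide": [-0.02,-0.2,0],"yaw": 0,"hand": 0},
    {"slide": [-0.03,-0.36,0],"yaw": 0,"hand": 0},
    {"slide": [-0.04,-0.45,0],"yaw": 0,"hand": 0},
    {"slide": [-0.04,-0.45,0],"yaw": 0,"hand": 0},
    {"slide": [-0.04,-0.45,0],"yaw": 0,"hand": 0},
    {"slide": [-0.04,-0.45,0],"yaw": 0,"hand": 0},
    {"slide": [-0.04,-0.45,0],"yaw": 0,"hand": 0},
    {"slide": [-0.04,-0.36,0],"yaw": 0,"hand": 0},
    {"slide": [-0.03,-0.3,0],"yaw": 0,"hand": 0},
    {"slide": [0,-0.12,0],"yaw": -0.2,"hand": 0},
  ],
)

```text
t: 6.5
tool_pos: [0.4998, 0.0671, 0.1331]
tcp_rot: [[-0.995, -0.102, -0.001], [-0.102, 0.995, -0.001], [0.001, -0.001, -1.0]]
contact_force: [0.0, 0.0, -0.9]
grip_width: 0.267
```

Call:
carry_out(
  plan=[
    {"slide": [0,0,0.2],"yaw": 0,"hand": 0},
    {"slide": [0,0,0.3],"yaw": 0,"hand": 0},
    {"slide": [0,0,0.3],"yaw": 0,"hand": 0},
    {"slide": [0,0,0.2],"yaw": 0,"hand": 0},
    {"slide": [0,0,0],"yaw": 0,"hand": 0},
    {"slide": [0,0,0],"yaw": 0,"hand": 0},
  ],
)

```text
t: 7.1
tool_pos: [0.4997, 0.0693, 0.0585]
tcp_rot: [[-0.995, -0.104, -0.001], [-0.104, 0.995, -0.0], [0.001, -0.0, -1.0]]
contact_force: [0.1, 0.5, -0.2]
grip_width: 0.264
```

```bash
python3 - <<'E'
from h import *
from m import rect
p,d=snap('top');P=cloud('top',d)
hsv=cv2.cvtColor(p,cv2.COLOR_RGB2HSV);H,S=hsv[...,0],hsv[...,1]
b=(abs(P[...,0]-.5)<.09)&(abs(P[...,1]-.07)<.07)
rect(P,b&(((H<8)|(H>172))&(S>180)),'red')
rect(P,b&(H>100)&(H<130)&(S>110)&(P[...,2]<.02),'felt')
cv2.imwrite('pics/d.png',cv2.resize(p[180:280,220:320,::-1],(500,500)))
E
```

```text
red 25 c [453.9 120.2] s [0. 0.] a 0.0 zmed/max 1.0983 [1.0983 1.0983 1.0983]m.py:4: RuntimeWarning: Mean of empty slice.
  (c,s,a)=cv2.minAreaRect(q);print(n,m.sum(),'c',np.round(c,1),'s',np.round(s,1),'a',round(a,1),'zmed/max',P[m][:,2].__array__().mean().round(4),np.percentile(P[m][:,2],[5,50,95]).round(4))
  ret = ret.dtype.type(ret / rcount)
Traceback (most recent call last):
  File "m.py", line 4, in rect
    (c,s,a)=cv2.minAreaRect(q);print(n,m.sum(),'c',np.round(c,1),'s',np.round(s,1),'a',round(a,1),'zmed/max',P[m][:,2].__array__().mean().round(4),np.percentile(P[m][:,2],[5,50,95]).round(4))
                                                                                                                                                   ~~~~~~~~~~~~~^^^^^^^^^^^^^^^^^^^^^
IndexError: index -1 is out of bounds for axis 0 with size 0
```

Call:
carry_out(
  plan=[
    {"slide": [0,0,0.12],"yaw": 0,"hand": 0},
    {"slide": [0,0,0.12],"yaw": 0,"hand": 0},
    {"slide": [0,0,0.08],"yaw": 0,"hand": 0},
    {"slide": [0,0,0.02],"yaw": 0,"hand": 0},
    {"slide": [0,0,0],"yaw": 0,"hand": 0},
    {"slide": [0,0,0],"yaw": 0,"hand": 0},
  ],
)

```text
t: 7.75
tool_pos: [0.5003, 0.0698, 0.0333]
tcp_rot: [[-0.995, -0.104, 0.0], [-0.104, 0.995, -0.0], [-0.0, -0.0, -1.0]]
contact_force: [-0.7, 0.3, 0.2]
grip_width: 0.265
```

```bash
python3 - <<'E'
from h import *
p,d=snap('side')
cv2.imwrite('pics/d.png',cv2.resize(p[150:260,230:350,::-1],(600,550)))
E
```

```text
(no output)
```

View pics/d.png

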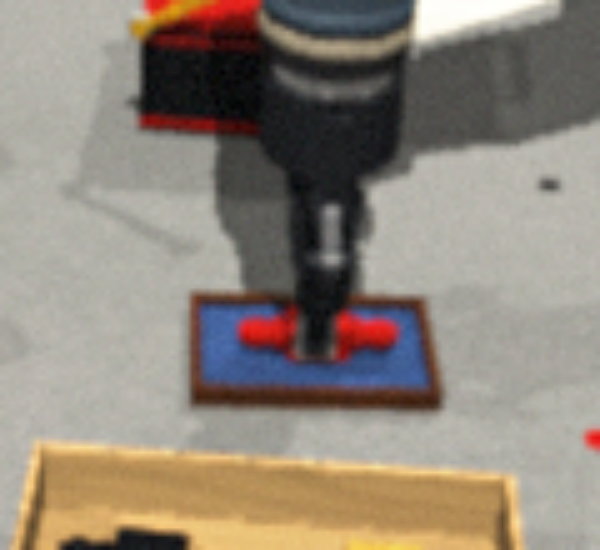

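The baluster sits centred over the felt, about 2 mm up. I'll lower it until it touches, then release.

Call:
carry_out(
  plan=[
    {"slide": [0,0,0.013],"yaw": 0,"hand": 0},
    {"slide": [0,0,0.007],"yaw": 0,"hand": 0},
    {"slide": [0,0,0],"yaw": 0,"hand": 0},
  ],
)

```text
t: 8.1
tool_pos: [0.5003, 0.0698, 0.0318]
tcp_rot: [[-0.995, -0.104, 0.0], [-0.104, 0.995, -0.0], [-0.0, -0.0, -1.0]]
contact_force: [-0.5, 0.0, -1.2]
grip_width: 0.264
```

Call:
carry_out(
  plan=[
    {"slide": [0,0,0.01],"yaw": 0,"hand": 0},
    {"slide": [0,0,0],"yaw": 0,"hand": 0},
  ],
)

```text
t: 8.3
tool_pos: [0.5003, 0.0698, 0.0312]
tcp_rot: [[-0.995, -0.104, 0.0], [-0.104, 0.995, -0.0], [-0.0, -0.0, -1.0]]
contact_force: [-1.1, -0.6, 4.0]
grip_width: 0.266
```

Force rose to 4 N, so it has touched. I'll open part way and retreat.

Call:
carry_out(
  plan=[
    {"slide": [0,0,0],"yaw": 0,"hand": 0.35},
    {"slide": [0,0,0],"yaw": 0,"hand": 0.5},
    {"slide": [0,0,0],"yaw": 0,"hand": 0.5},
    {"slide": [0,0,0],"yaw": 0,"hand": 0.5},
    {"slide": [0,0,-0.2],"yaw": 0,"hand": 0.5},
    {"slide": [0,0,-0.4],"yaw": 0,"hand": 0.5},
    {"slide": [0,0,-0.6],"yaw": 0,"hand": 0.5},
    {"slide": [0,0,-0.6],"yaw": 0,"hand": 0.5},
    {"slide": [0,0,-0.6],"yaw": 0,"hand": 0.5},
    {"slide": [0,0,-0.4],"yaw": 0,"hand": 0.5},
  ],
)

```text
t: 9.3
tool_pos: [0.5008, 0.0699, 0.2443]
tcp_rot: [[-0.995, -0.104, 0.003], [-0.104, 0.995, 0.0], [-0.003, 0.0, -1.0]]
contact_force: [1.3, 0.6, 0.0]
grip_width: 0.501
```

Call:
carry_out(
  plan=[
    {"slide": [0.074,-0.466,0],"yaw": 0,"hand": 0.6},
    {"slide": [0.074,-0.466,0],"yaw": 0,"hand": 0.6},
    {"slide": [0.074,-0.466,0],"yaw": 0,"hand": 0.6},
    {"slide": [0.074,-0.466,0],"yaw": 0,"hand": 0.6},
    {"slide": [0.074,-0.466,0],"yaw": 0,"hand": 0.6},
    {"slide": [0.074,-0.466,0],"yaw": 0,"hand": 0.6},
    {"slide": [0.074,-0.466,0],"yaw": 0,"hand": 0.6},
    {"slide": [0.074,-0.466,0],"yaw": 0,"hand": 0.6},
    {"slide": [0.074,-0.466,0],"yaw": 0,"hand": 0.6},
    {"slide": [0.074,-0.466,0],"yaw": 0,"hand": 0.6},
  ],
)

```text
t: 10.3
tool_pos: [0.4811, -0.285, 0.241]
tcp_rot: [[-0.995, -0.104, -0.0], [-0.104, 0.995, -0.0], [0.0, -0.0, -1.0]]
contact_force: [1.0, -0.2, -0.7]
grip_width: 0.597
```

Call:
carry_out(
  plan=[
    {"slide": [0,0,0],"yaw": 0.995,"hand": 0.6},
    {"slide": [0,0,0],"yaw": 0.995,"hand": 0.6},
    {"slide": [0,0,0],"yaw": 0.995,"hand": 0.6},
    {"slide": [0,0,0],"yaw": 0.995,"hand": 0.6},
    {"slide": [0,0,0],"yaw": 0.995,"hand": 0.6},
    {"slide": [0,0,0],"yaw": 0.995,"hand": 0.6},
    {"slide": [0,0,0],"yaw": 0.995,"hand": 0.6},
    {"slide": [0,0,0],"yaw": 0.995,"hand": 0.6},
    {"slide": [0,0,0],"yaw": 0.995,"hand": 0.6},
    {"slide": [0,0,0],"yaw": 0.995,"hand": 0.6},
  ],
)

```text
t: 11.3
tool_pos: [0.4814, -0.2835, 0.2409]
tcp_rot: [[-0.276, 0.961, -0.0], [0.961, 0.276, 0.0], [0.0, -0.0, -1.0]]
contact_force: [0.0, -0.2, 0.2]
grip_width: 0.601
```

Call:
carry_out(
  plan=[
    {"slide": [0,0,0],"yaw": 0.995,"hand": 0.6},
    {"slide": [0,0,0],"yaw": 0.995,"hand": 0.6},
    {"slide": [0,0,0],"yaw": 0,"hand": 0.6},
  ],
)

```text
t: 11.6
tool_pos: [0.4814, -0.2835, 0.2409]
tcp_rot: [[-0.006, 1.0, -0.0], [1.0, 0.006, 0.0], [0.0, -0.0, -1.0]]
contact_force: [0.6, -0.1, 0.1]
grip_width: 0.6
```

```bash
python3 - <<'E'
from h import *
from m import rect
p,d=snap('top');q,e=snap('side')
cv2.imwrite('pics/e.png',np.hstack([cv2.resize(p[150:270,225:465,::-1],(500,250)),cv2.resize(q[100:240,230:350,::-1],(300,350))[:250]]))
for c,p,d in (('top',p,d),('side',q,e)):
  P=cloud(c,d);hsv=cv2.cvtColor(p,cv2.COLOR_RGB2HSV);H,S=hsv[...,0],hsv[...,1]
  rect(P,(abs(P[...,0]-.5)<.09)&(abs(P[...,1]-.07)<.07)&(P[...,2]<.06)&((H<6)|(H>174))&(S>190),c+' red')
s=robot.read_state();print(s['tool_pos'],s['tcp_rot'],s['joints'])
E
```

```text
top red 154 c [498.3  70.3] s [83.4 21.9] a 7.8 zmed/max 0.0283 [0.0234 0.0285 0.0327]
side red 217 c [497.8  70.5] s [85.6 28.2] a 6.0 zmed/max 0.0241 [0.0143 0.0245 0.0322]
[ 0.48140008 -0.28351074  0.24094838] [[-1.19766321e-02  9.99928261e-01 -1.80715995e-04]
 [ 9.99928278e-01  1.19766327e-02  2.20059616e-06]
 [ 4.36480739e-06 -1.80676678e-04 -9.99999984e-01]] [-5.32193398e-01  2.99271994e-01  4.82192626e-02  1.31990043e+00
 -8.98034970e-05  1.02662602e+00]
```

View pics/e.png

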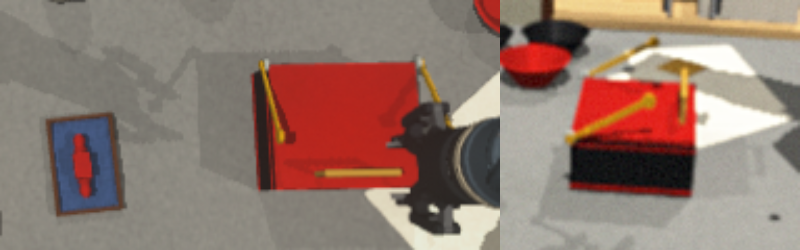

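The red baluster lies flat on the felt at about (0.498, 0.070), with its top around 30 mm, as expected. The gripper is over the bar, so I'll descend.

Call:
carry_out(
  plan=[
    {"slide": [0,0.015,0.3],"yaw": 0,"hand": 0.6},
    {"slide": [0,0,0.4],"yaw": 0,"hand": 0.6},
    {"slide": [0,0,0.35],"yaw": 0,"hand": 0.6},
    {"slide": [0,0,0.2],"yaw": 0,"hand": 0.6},
    {"slide": [0,0,0.15],"yaw": 0,"hand": 0.6},
    {"slide": [0,0,0],"yaw": 0,"hand": 0.6},
    {"slide": [0,0,0],"yaw": 0,"hand": 0.6},
  ],
)

```text
t: 12.4
tool_pos: [0.4828, -0.2837, 0.1365]
tcp_rot: [[-0.009, 1.0, 0.0], [1.0, 0.009, -0.0], [-0.0, 0.0, -1.0]]
contact_force: [0.1, -0.5, 0.2]
grip_width: 0.602
```

Call:
carry_out(
  plan=[
    {"slide": [0,0,0],"yaw": 0,"hand": 0.3},
    {"slide": [0,0,0],"yaw": 0,"hand": 0.25},
    {"slide": [0,0,0],"yaw": 0,"hand": 0.22},
    {"slide": [0,0,0],"yaw": 0,"hand": 0.2},
    {"slide": [0,0,0],"yaw": 0,"hand": 0.18},
    {"slide": [0,0,0],"yaw": 0,"hand": 0.16},
    {"slide": [0,0,0],"yaw": 0,"hand": 0.16},
  ],
)

```text
t: 13.1
tool_pos: [0.4825, -0.2835, 0.136]
tcp_rot: [[-0.008, 1.0, -0.0], [1.0, 0.008, -0.0], [-0.0, -0.0, -1.0]]
contact_force: [-0.5, 0.6, -0.1]
grip_width: 0.158
```

Call:
carry_out(
  plan=[
    {"slide": [0,0,0.05],"yaw": 0,"hand": 0.16},
    {"slide": [0,0,0],"yaw": 0,"hand": 0.13},
    {"slide": [0,0,0],"yaw": 0,"hand": 0.1},
    {"slide": [0,0,0],"yaw": 0,"hand": 0},
    {"slide": [0,0,0],"yaw": 0,"hand": 0},
    {"slide": [0,0,0],"yaw": 0,"hand": 0},
    {"slide": [0,0,0],"yaw": 0,"hand": 0},
  ],
)

```text
t: 13.8
tool_pos: [0.4825, -0.2834, 0.1322]
tcp_rot: [[-0.008, 1.0, -0.0], [1.0, 0.008, 0.0], [0.0, -0.0, -1.0]]
contact_force: [1.5, 0.9, -2.7]
grip_width: 0.091
```

Gripped: opening is near the bar size and side force is small. I'll lift along the arc to about 0.45 rad, then look.

Call:
carry_out(
  plan=[
    {"slide": [0,0.032,-0.099],"yaw": 0,"hand": 0},
    {"slide": [0,0.037,-0.098],"yaw": 0,"hand": 0},
    {"slide": [0,0.042,-0.096],"yaw": 0,"hand": 0},
    {"slide": [0,0.046,-0.093],"yaw": 0,"hand": 0},
    {"slide": [0,0,0],"yaw": 0,"hand": 0},
  ],
)

```text
t: 14.3
tool_pos: [0.4944, -0.2833, 0.1623]
tcp_rot: [[-0.008, 1.0, -0.0], [1.0, 0.008, -0.0], [-0.0, -0.0, -1.0]]
contact_force: [-3.6, 2.3, -3.2]
grip_width: 0.083
```

Call:
carry_out(
  plan=[
    {"slide": [0,0.051,-0.091],"yaw": 0,"hand": 0},
    {"slide": [0,0.055,-0.088],"yaw": 0,"hand": 0},
    {"slide": [0,0.06,-0.085],"yaw": 0,"hand": 0},
    {"slide": [0,0.064,-0.082],"yaw": 0,"hand": 0},
    {"slide": [0,0.068,-0.079],"yaw": 0,"hand": 0},
    {"slide": [0,0,0],"yaw": 0,"hand": 0},
    {"slide": [0,0,0],"yaw": 0,"hand": 0},
  ],
)

```text
t: 15.0
tool_pos: [0.5156, -0.2829, 0.1937]
tcp_rot: [[-0.008, 1.0, -0.002], [1.0, 0.008, 0.0], [0.0, -0.002, -1.0]]
contact_force: [-10.2, 2.8, 0.7]
grip_width: 0.088
```

```bash
cat > ang.py <<'E'
from h import *
import sys
p,d=snap('top');q,e=snap('side')
for c,im,dd in (('top',p,d),('side',q,e)):
  P=cloud(c,dd);hsv=cv2.cvtColor(im,cv2.COLOR_RGB2HSV);H,S,V=[hsv[...,i] for i in range(3)]
  x,y,z=P[...,0],P[...,1],P[...,2]
  B=(x>.48)&(x<.66)&(z>.08)&(z<.25)
  lid=B&((H<6)|(H>174))&(S>180)&(abs(y+.284)<.095)&(z>.095)
  yel=B&(H>14)&(H<32)&(S>120)
  for n,m in (('lid',lid),('armL',yel&(abs(y+.175)<.02)),('armR',yel&(abs(y+.392)<.02))):
    Q=P[m]
    if len(Q)<10: print(c,n,len(Q));continue
    X=np.c_[Q[:,0],Q[:,2]];
    for _ in range(3):
      mu=X.mean(0);v=np.linalg.svd(X-mu,full_matrices=0)[2][0];r=(X-mu)@[-v[1],v[0]];X=X[abs(r)<2.5*r.std()+1e-4]
    mu=X.mean(0);print(c,n,len(Q),'ang',np.arctan(-v[1]/v[0]).round(3),'from hinge',np.arctan2(mu[1]-.084,.6325-mu[0]).round(3),mu.round(3))
s=robot.read_state();print(s['t'],s['tool_pos'].__array__() if 0 else s['tool_pos'],s['contact_force'],s['grip_width'])
cv2.imwrite('pics/'+sys.argv[1],np.hstack([cv2.resize(p[150:270,325:465,::-1],(400,343)),cv2.resize(q[100:200,230:350,::-1],(400,343))]))
E
python3 ang.py f.png
```

```text
top lid 2220 ang 0.436 from hinge 0.49 [0.556 0.125]
top armL 115 ang 0.546 from hinge 0.575 [0.572 0.123]
top armR 42 ang 0.544 from hinge 0.639 [0.606 0.103]
side lid 663 ang 0.418 from hinge 0.488 [0.555 0.125]
side armL 132 ang 0.545 from hinge 0.532 [0.571 0.12 ]
side armR 38 ang 0.549 from hinge 0.564 [0.575 0.121]
15.1 [ 0.51550618 -0.28295634  0.19369595] [-8.94168455  2.53342778  1.16560241] 0.09307693780017816
```

View pics/f.png

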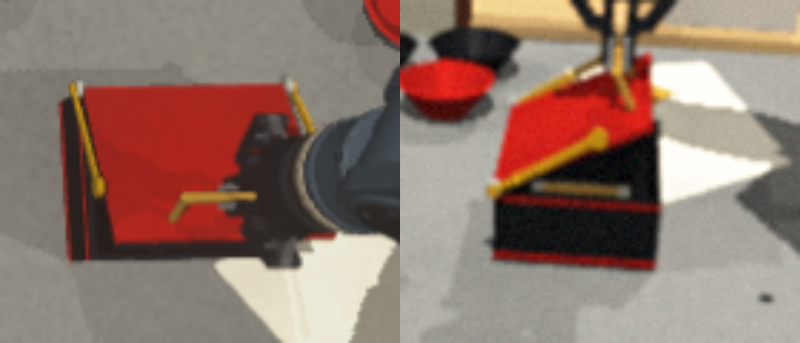

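The lid is about 0.43 rad against a mark of about 0.545; the view shows it rising and still below the arms. I'll add about 0.1 rad.

Call:
carry_out(
  plan=[
    {"slide": [0,0.032,-0.039],"yaw": 0,"hand": 0},
    {"slide": [0,0.033,-0.038],"yaw": 0,"hand": 0},
    {"slide": [0,0.034,-0.037],"yaw": 0,"hand": 0},
    {"slide": [0,0.035,-0.036],"yaw": 0,"hand": 0},
    {"slide": [0,0,0],"yaw": 0,"hand": 0},
    {"slide": [0,0,0],"yaw": 0,"hand": 0},
    {"slide": [0,0,0],"yaw": 0,"hand": 0},
  ],
)

```text
t: 15.8
tool_pos: [0.5259, -0.2829, 0.2048]
tcp_rot: [[-0.008, 1.0, -0.002], [1.0, 0.008, 0.0], [0.0, -0.002, -1.0]]
contact_force: [-7.2, 3.0, -0.8]
grip_width: 0.086
```

```bash
python3 ang.py g.png
```

```text
top lid 2128 ang 0.534 from hinge 0.585 [0.559 0.133]
top armL 116 ang 0.547 from hinge 0.575 [0.573 0.123]
top armR 29 ang 0.575 from hinge 0.661 [0.613 0.099]
side lid 685 ang 0.516 from hinge 0.58 [0.558 0.133]
side armL 128 ang 0.562 from hinge 0.546 [0.572 0.121]
side armR 11 ang 0.553 from hinge 0.598 [0.579 0.121]
15.9 [ 0.52592626 -0.28282181  0.20481403] [-7.77461231  3.85937508 -1.11552437] 0.09088445262810488
```

View pics/g.png

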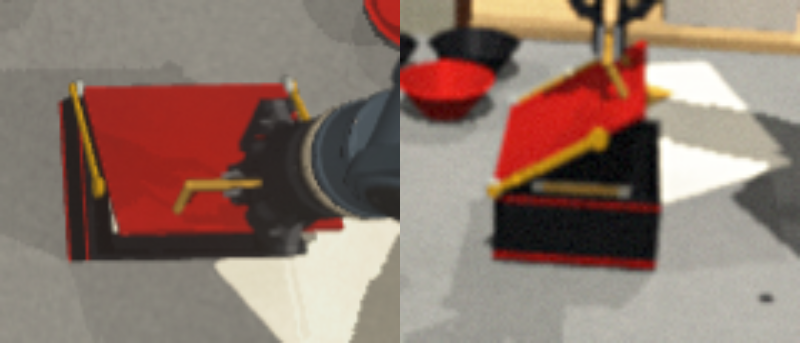

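The lid is about 0.015–0.02 rad below the arms. One small nudge.

Call:
carry_out(
  plan=[
    {"slide": [0,0.023,-0.024],"yaw": 0,"hand": 0},
    {"slide": [0,0,0],"yaw": 0,"hand": 0},
    {"slide": [0,0,0],"yaw": 0,"hand": 0},
    {"slide": [0,0,0],"yaw": 0,"hand": 0},
    {"slide": [0,0,0],"yaw": 0,"hand": 0},
  ],
)

```text
t: 16.4
tool_pos: [0.5277, -0.2828, 0.2065]
tcp_rot: [[-0.008, 1.0, -0.002], [1.0, 0.008, 0.0], [0.001, -0.002, -1.0]]
contact_force: [-7.8, 3.1, -2.8]
grip_width: 0.09
```

```bash
python3 ang.py i.png; python3 ang.py i2.png; python3 - <<'E'
from h import *
cv2.imwrite('pics/j.png',cv2.resize(snap('side')[0][:,:,::-1],(768,576)))
E
```

```text
top lid 2103 ang 0.549 from hinge 0.6 [0.559 0.135]
top armL 114 ang 0.547 from hinge 0.577 [0.572 0.123]
top armR 24 ang 0.531 from hinge 0.681 [0.614 0.099]
side lid 675 ang 0.53 from hinge 0.596 [0.559 0.134]
side armL 122 ang 0.564 from hinge 0.548 [0.571 0.122]
side armR 4
16.5 [ 0.52768728 -0.28279414  0.20646039] [-7.54285571  2.21233172 -2.69667406] 0.08838010802719407
top lid 2118 ang 0.548 from hinge 0.6 [0.559 0.134]
top armL 113 ang 0.554 from hinge 0.575 [0.573 0.123]
top armR 24 ang 0.53 from hinge 0.684 [0.614 0.099]
side lid 664 ang 0.532 from hinge 0.596 [0.559 0.134]
side armL 127 ang 0.561 from hinge 0.545 [0.572 0.121]
side armR 3
16.6 [ 0.52768303 -0.28282597  0.20647441] [-6.56702592  2.80168246 -3.36842774] 0.08761900139174081
```

View pics/j.png

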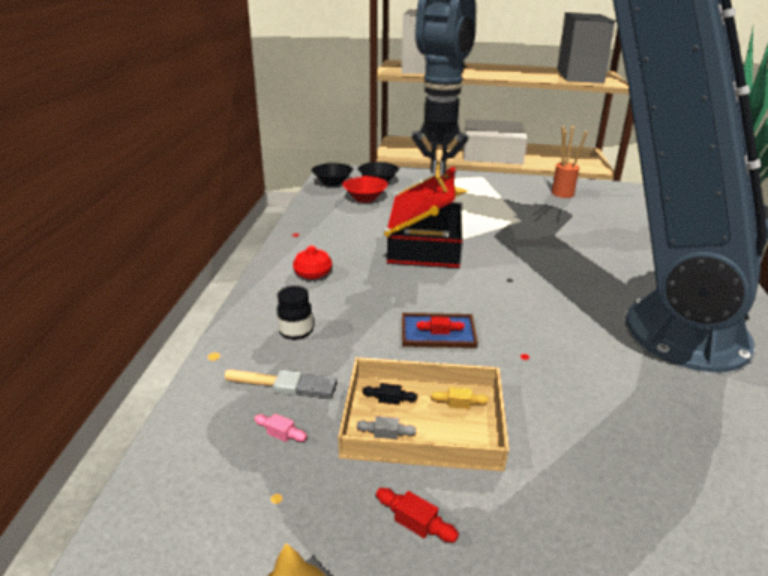

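The side view shows the baluster in the rest, the other three in the crate, the bystanders in place, and the lid held beside the mark arms. The reading is steady, so I'm handing in.

```bash
python3 -c "
from rig import robot
print(robot.finish_job())"
```

```text
the job is handed in; nothing more can be done
None
```

The small red baluster is out of the crate, lying flat in the felt-lined rest and released. The gripper holds the gold-leaf box lid by its bar at the yellow mark. I handed the job in at about 16.7 s of robot time.

- **Baluster:** I lowered it until the force showed it touching the felt, at about 4 N. After release both cameras put it at about (0.498, 0.070), inside the rest, with its top at roughly 30 mm. That height is right for lying flat.
- **Lid angle:** The top camera gave the lid 0.549 rad against 0.547–0.554 for the left arm. The side camera gave 0.53 against about 0.56. Working from the hinge position and the lid thickness, the lid comes out at about 0.55, so I judge it level to within about 0.02–0.03 rad.
- **Disagreements:** The two cameras differ by about 0.02 rad on the lid. By the end, the right arm was largely hidden behind the gripper, so its readings were poor. A sideways force of about 7 N stayed on the handle because the lift path was slightly off the lid's true arc; the reading was steady.
- **Rest of the scene:** The final picture shows the black, gold and grey balusters still in the crate. By eye, the jar, brush and pumpkin have not moved. The left mark arm read the same as before the lift, to within about 0.02 rad.

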